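# Gather the nuts in a lidded dish and open it

## Task

Keep the loose lid on the aluminium dish and tip it beak end down until all four nuts have slid into the beak half; then, still closed, set it gently and level in the middle of the rectangular steel plate and let go. Then lift off the lid and lay it gently, bar grip up, in the middle of the round rubber mat, leaving the nuts gathered in the dish. Leave the loose things round about where they are.

Things in the scene. Friction and masses are not known exactly. Their poses are not given: they have to be found in the camera images.
- dish_centre (a point): Dish: open aluminium tray 116 mm long (its x), 60 mm wide (its y), 24 mm high, walls 4 mm, floor 3 mm, 0.2 kg; it starts level on the bench with the lid on. Two corners of the +x end are cut off and a beak 12 mm long juts from that end: +x points to the beak. The long sides are flat and parallel from x = -58 to +38 mm. The point is at the middle of length and width, half-way up (12 mm above the underside); z up.
- dish_seam (a point): Centre of the dish's rim plane, 24 mm above its underside: the seam between dish and lid. Axes as the dish's.
- lid_seam (a point): Lid: clear plate 8 mm thick with the dish's outline, 116 x 60 mm, its sides flush with the dish's; 0.08 kg. The point is at the centre of the plate's underside and coincides with dish_seam when closed; axes as the dish's. Two lips 4 mm deep under it stop it going sideways but nothing stops it sliding lengthwise: unheld it slides off from roughly 12 to 17 degrees of tilt. Fingers closed on the long sides across the seam hold dish and lid together.
- lid_grip (a point): Centre of the black bar grip in the middle of the lid: 36 mm along the lid's x, 12 mm thick in y, 20 mm high; its foot is the lid's top face, 10 mm below this point, and its top 10 mm above. On a closed dish this point is 42 mm above the dish's underside; when the lid lies on a surface it is 22 mm above it.
- plate_top (a point): Centre of the top face of the fixed steel plate, 150 mm (x) x 110 mm (y), 6 mm thick, lying on the bench; z up.
- mat_top (a point): Centre of the top face of the fixed round dark rubber mat, 150 mm across, 3 mm thick, lying on the bench; z up. The lid lying on it rests on its lips, plate underside 4 mm above the mat.
- nut0_centre (a point): Centre of a dark steel hexagon nut, 17 mm across flats, 8 mm high, 14 g, loose in the dish; starts in the half away from the beak. The four are alike. They slide on the dish floor from roughly 9 to 14 degrees of tilt and stay where they are when it is level.
- nut1_centre (a point): Centre of a dark steel hexagon nut, 17 mm across flats, 8 mm high, 14 g, loose in the dish; starts in the half away from the beak. The four are alike. They slide on the dish floor from roughly 9 to 14 degrees of tilt and stay where they are when it is level.
- nut2_centre (a point): Centre of a dark steel hexagon nut, 17 mm across flats, 8 mm high, 14 g, loose in the dish; starts in the half away from the beak. The four are alike. They slide on the dish floor from roughly 9 to 14 degrees of tilt and stay where they are when it is level.
- nut3_centre (a point): Centre of a dark steel hexagon nut, 17 mm across flats, 8 mm high, 14 g, loose in the dish; starts in the half away from the beak. The four are alike. They slide on the dish floor from roughly 9 to 14 degrees of tilt and stay where they are when it is level.
- insert_2: Bystander: brass cylinder 22 mm across, 45 mm high, standing; origin at its underside.
- insert_0: Bystander: brass cylinder 30 mm across, 45 mm high, standing; origin at its underside.
- spanner: Bystander: steel open spanner 161 mm long, 8 mm thick, lying flat; origin at its underside.
- tweezers: Bystander: steel tweezers 124 mm long, 10 mm high, lying; origin at its underside.
- solder_spool: Bystander: spool 58 mm across, 36 mm high, standing on its flange; origin at its underside.

How it is judged:
On the way, in this order (a step that is already met when the one before it is completed fails the run):
1. the dish, with its lid on, is tipped beak down by more than 10 degrees and all four nuts are in the beak half (distance between lid_seam and dish_seam below 0.008 m and angle between the z axis of lid_seam and the z axis of dish_seam, either way round below 0.08 rad and angle between dish_centre's own x axis and vertical above 1.746 rad and x of each of nut0_centre, nut1_centre, nut2_centre, nut3_centre in the frame of dish_centre above 0 m and distance between each of nut0_centre, nut1_centre, nut2_centre, nut3_centre and dish_centre below 0.065 m), for 0.2 s.
2. the closed dish stands level within 30 mm of the plate's middle, let go, the nuts in the beak half (distance between lid_seam and dish_seam below 0.008 m and angle between the z axis of lid_seam and the z axis of dish_seam, either way round below 0.08 rad and horizontal distance between dish_centre and plate_top below 0.03 m and z of dish_centre in the frame of plate_top below 0.016 m and angle between dish_centre's own z axis and vertical below 0.06 rad and x of each of nut0_centre, nut1_centre, nut2_centre, nut3_centre in the frame of dish_centre above 0 m and distance between each of nut0_centre, nut1_centre, nut2_centre, nut3_centre and dish_centre below 0.065 m and contact force between the fingers and dish below 0.1 N and contact force between the fingers and lid below 0.1 N), for 0.2 s.
At the end, for the whole second after the job is handed in: The open dish stands level on the plate, its centre within 30 mm of the plate's; all four nuts are in it with their centres in the beak half; the lid lies flat, bar grip up, on the mat, its centre within 30 mm of the mat's; all is let go and at rest (horizontal distance between dish_centre and plate_top below 0.03 m and z of dish_centre in the frame of plate_top below 0.016 m and angle between each of dish_centre, lid_seam's own z axis and vertical below 0.06 rad and x of each of nut0_centre, nut1_centre, nut2_centre, nut3_centre in the frame of dish_centre above 0 m and distance between each of nut0_centre, nut1_centre, nut2_centre, nut3_centre and dish_centre below 0.065 m and contact force between the fingers and dish below 0.1 N and contact force between the fingers and lid below 0.1 N and horizontal distance between lid_seam and mat_top below 0.03 m and z of lid_seam in the frame of mat_top below 0.008 m and linear speed of each of lid, dish, nut0, nut1, nut2, nut3 below 0.02 m/s); the robot touches nothing.
It fails at once if the lid shifts more than 12 mm or comes off while the dish is not level on the plate (distance between lid_seam and dish_seam above 0.012 m and not (horizontal distance between dish_centre and plate_top below 0.03 m and z of dish_centre in the frame of plate_top below 0.016 m and angle between dish_centre's own z axis and vertical below 0.06 rad)).
It fails at once if a nut leaves the dish (not (distance between each of nut0_centre, nut1_centre, nut2_centre, nut3_centre and dish_centre below 0.075 m)).
It fails at once if the lid or the closed dish is dropped (lid faster than 0.45 m/s with neither it nor the dish held) (linear speed of lid above 0.45 m/s and contact force between the fingers and dish below 0.1 N and contact force between the fingers and lid below 0.1 N).
It fails at once if a bystander is moved by more than 30 mm (distance of any of insert_2, insert_0, spanner, tweezers, solder_spool from where it was at the start of the episode above 0.03 m).
It also fails if it takes over 72 s, if anything falls off the work surface, if the arm or the gripper's body presses on something with over 40 N, if the wrist force passes 120 N, or if a joint passes its speed limit or range.

## Robot

A 7-joint arm with a two-finger parallel gripper is mounted at the origin on a cart in front of the work surface, level with it; the furniture and walls round the work are solid. World frame = base frame: x ahead of the robot, y to its left, z up, the work surface at z = 0. Lengths are in m, angles in rad, forces in N, time in s.
With the tool pointing down it reaches from about 0.4 to 0.85 m from the base axis. Payload 4.5 kg.
Tool frame: the origin (TCP) lies between the finger pads; the fingertips stand 11 mm ahead of it and the grasp point (between the pads) lies 8 mm behind it (r.nose_length is the distance from the TCP to the fingertips, in m); z points along the fingers, y is the line along which they close (so a half turn about z gives the same grasp; the last joint's range is limited). The gripper opens to 88 mm and grips with 3 to 60 N. Pads are 18 mm wide; open, the fingers measure 123 mm over their backs; the gripper's body (75 mm by 187 mm) begins 45 mm behind the grasp point.
Start: joints at [1.249, 0.689, -0.195, 1.565, 0.157, 0.902, -0.215], TCP at [0.218, -0.586, 0.223] pointing down, gripper open.
Joint ranges: [-3.01, 3.01], [-0.46, 2.08], [-1.47, 1.51], [0.13, 2.56], [-1, 4.14], [0.04, 2.09], [-2.66, 2.66]. Speed limits (rad/s): [2.57, 2.57, 3.14, 3.14, 3.14, 3.14, 3.14].

## Interface

Orientations are given as a unit quaternion [x, y, z, w].
In Python, from plant import get_state, snapshot, camera_model, r gives the robot as it stands.
- The arm moves only by the shell command python3 -m inch 'ROWS' [FORCE]. ROWS is text: rows parted by semicolons, each of 7 numbers parted by spaces: the opening, from -1 (shut) to 1 (fully open), then the shift along the tool's x, y, z in m, then the turn, a rotation vector about the tool's x, y, z in rad. A call has 1 to 20 rows; each row shifts and turns the commanded pose from where the row before left it, along the tool's axes as they then stand; what a row does not reach is not made up. A row lasts 1/12 s, in which the tool goes at most 41.7 mm and 7.16 degrees, less where a joint would pass 70% of its speed; a pose out of reach is approached as far as the arm can. A call is refused whole if a number of a shift passes 0.0417 or a number of a turn 0.125, either way. A call with a gripper value outside its range is refused whole. The fingers move at their own pace and stop on an object; FORCE is the grip in N (left out, the last holds). Time passes only in rows, so rows that do not move let the fingers close. It gives the time, the measured TCP pose, the force, the opening and the grip force at its end, in the units of the state.
- get_state(): the state, without advancing time (a new reading comes with each control period).
- snapshot(name): name is "scene" or "side" or "wrist"; returns (picture, depth): 420x560x3 uint8, red, green, blue; 420x560 float32, m along the optical axis (not along the pixel's ray), 0 where there is no reading.
- camera_model(name): a dict with "intrinsics" (3x3 intrinsics, pixels), "view" (4x4, takes a point from world to camera coordinates). Camera axes: x right, y down, z forward; pixel columns grow to the right and rows downward; lengths in m; the calibration is good to about 2 mm. A picture is of the moment at which its call begins: read the wrist's pose just before it. camera_model takes no time and is no camera call; for the wrist camera it gives the pose at the moment of the call.
- r.finish_job(): hands the job in; it is judged then, once.
The state is a dict: "clock": time; "q": joint angles; "qd": joint speeds; "joint_torque": joint torques, N m; "tool_pos": TCP position; "eef_rot": TCP orientation; "contact_force": force on the tool from outside, world axes, zero at the start; "moment": the same for the moment, N m; "opening": opening from 0.0 (shut) to 1.0 (fully open); "finger_force": force on a finger pad.
Only numpy, scipy, OpenCV 4.12 (cv2) and the standard library are available. Lean on these libraries where they do the work, as an engineer would, in place of code of your own. Each camera call takes 0.05 s, during which the arm holds its last target. There are 200 camera calls.

## Working session

There is one attempt and no reset: what is moved stays moved. The work goes in short steps, Python scripts to look and compute and a shell command to move; the robot and the scene stay as the last step left them, time stands still between calls to the robot, and variables do not carry over. Pictures are saved under pics/ and viewed, at most 10 in all, crops included, and the job is handed in when it is done.

```bash
ls; mkdir -p pics
python3 - <<'E'
from plant import get_state, snapshot, camera_model, r
import cv2,numpy as np
for n in ("scene","side"):
    p,d=snapshot(n); cv2.imwrite(f"pics/{n}0.png",cv2.resize(p[:,:,::-1],(800,600))); np.savez(f"{n}0.npz",p=p,d=d,K=camera_model(n)["intrinsics"],V=camera_model(n)["view"])
s=get_state();print(s)
E
```

```text
pics
{'clock': 0.1, 'q': array([ 1.24879049,  0.6899208 , -0.19453576,  1.56621355,  0.15730069,
        0.90255472, -0.21510531]), 'qd': array([-2.79153686e-05, -9.14752307e-04, -1.80561216e-03, -4.25085502e-03,
        1.58068048e-03,  1.48373289e-03, -3.37867421e-04]), 'joint_torque': array([-2.23217372e-03, -5.28495455e+01, -1.27077140e+00, -1.53835845e+01,
       -5.24797349e-02,  1.99503069e-03,  5.20469086e-05]), 'tool_pos': array([ 0.21746838, -0.58530277,  0.22188483]), 'eef_rot': array([ 9.84209508e-01,  1.77005421e-01, -2.09270354e-04, -8.25910076e-04]), 'contact_force': array([-0.64649963, -0.32163256, -0.47085561]), 'moment': array([-0.00823225, -0.03822032, -0.04834925]), 'finger_force': 0.0, 'opening': 0.9999323831178676}
```

View pics/scene0.png

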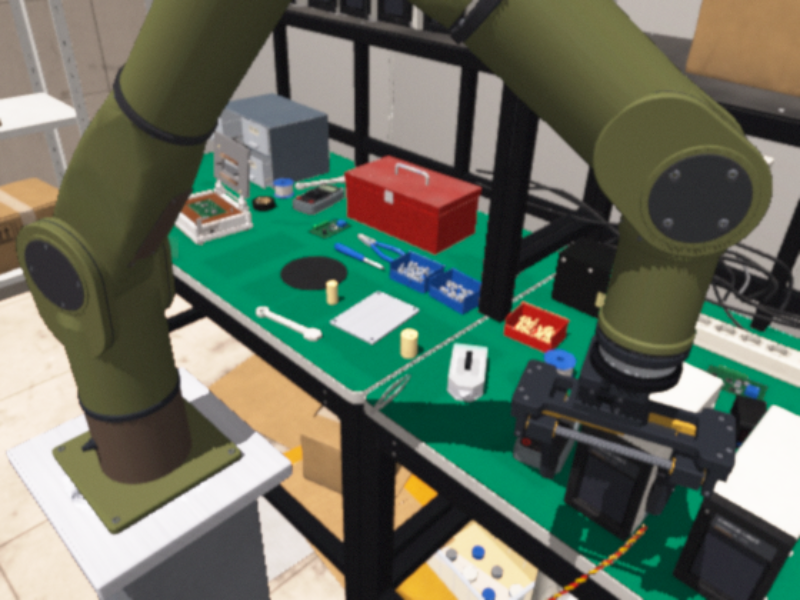

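View pics/side0.png

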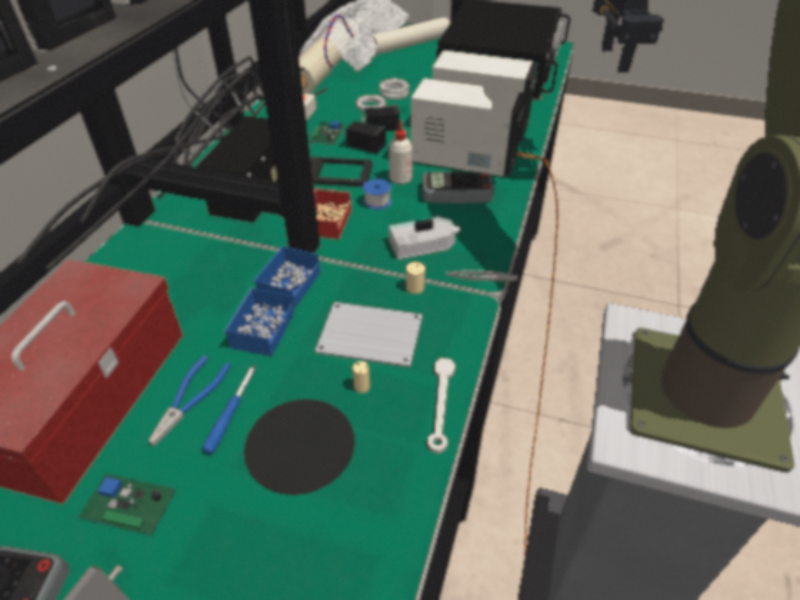

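Scene: dish at about (468,370), beak toward the robot edge, plate (375,316), mat (313,273). Inserts stand at (332,292) and (408,343), spanner (288,322), tweezers (392,388). Side: dish (422,238), plate (370,333), mat (300,446), spool (377,193).

```bash
cat > h.py <<'E'
import numpy as np,cv2
def load(n):
    z=np.load(f"{n}.npz"); return z["p"],z["d"],z["K"],z["V"]
def cloud(d,K,V):
    v,u=np.mgrid[:d.shape[0],:d.shape[1]]
    c=np.stack([(u-K[0,2])/K[0,0]*d,(v-K[1,2])/K[1,1]*d,d,np.ones_like(d)],-1)
    return (c@np.linalg.inv(V).T)[...,:3]
def ray(u,v,z,K,V):
    T=np.linalg.inv(V); w=T[:3,:3]@np.array([(u-K[0,2])/K[0,0],(v-K[1,2])/K[1,1],1]); o=T[:3,3]
    return o+w*(z-o[2])/w[2]
E
python3 - <<'E'
from h import *
np.set_printoptions(precision=4,suppress=True)
for n,px in (("side0",dict(plate=[(335,304),(422,314),(410,363),(318,350)],mat=[(300,446)],grip=[(425,225)],ins=[(416,278),(361,377)],spool=[(377,193)],tw=[(480,277)],red=[(332,213)],post=[(300,220)],bottle=[(400,160)],meter=[(458,188)],span=[(443,365),(437,440)])),("scene0",dict(plate=[(332,321),(376,293),(418,312),(374,340)],mat=[(313,273)],grip=[(467,360)],ins=[(332,292),(408,343)]))):
    p,d,K,V=load(n); W=cloud(d,K,V); print(n)
    for k,a in px.items(): print(k,*[W[int(v*.7),int(u*.7)] for u,v in a])
    g=p.astype(int)
    plate=np.array([W[int(v*.7),int(u*.7)] for u,v in px["plate"]]).mean(0)
    hsv=cv2.cvtColor(p,cv2.COLOR_RGB2HSV)
    u,v=[int(t*.7) for t in px["mat"][0]]; m0=W[v,u]
    m=(np.linalg.norm(W[...,:2]-m0[:2],axis=-1)<.12)&(g.max(-1)<70)&(abs(W[...,2])<.015)
    P=W[m];(c,R)=cv2.minEnclosingCircle(P[:,:2].astype(np.float32)); print("mat",c,R,np.median(P[:,2]))
    m=(np.linalg.norm(W[...,:2]-plate[:2],axis=-1)<.13)&(hsv[...,1]<60)&(g.min(-1)>110)&(abs(W[...,2]-.006)<.008)
    P=W[m];print("plate",cv2.minAreaRect(P[:,:2].astype(np.float32)),np.median(P[:,2]))
    u,v=[int(t*.7) for t in px["grip"][0]]; g0=W[v,u]
    m=(np.linalg.norm(W[...,:2]-g0[:2],axis=-1)<.1)&(abs(W[...,2]-.03)<.008)
    P=W[m];r=cv2.minAreaRect(P[:,:2].astype(np.float32));print("lidtop",r,cv2.boxPoints(r).tolist(),P.shape)
    m=(np.linalg.norm(W[...,:2]-g0[:2],axis=-1)<.1)&(abs(W[...,2]-.052)<.004)
    P=W[m];print("grip",P.shape,cv2.minAreaRect(P[:,:2].astype(np.float32)),P.mean(0))
E
```

```text
side0
plate [ 0.5861 -0.0099  0.0051] [ 0.4417 -0.0376 -0.0016] [ 0.4284  0.0722 -0.0014] [0.5725 0.0943 0.0065]
mat [0.5268 0.2603 0.0035]
grip [ 0.4874 -0.2112  0.0475]
ins [ 0.4653 -0.0817  0.0342] [0.48   0.1486 0.0383]
spool [ 0.6123 -0.2991  0.0343]
tw [ 0.3667 -0.1477  0.0079]
red [ 0.6831 -0.2363  0.0136]
post [ 0.6771 -0.0968  0.0955]
bottle [ 0.5921 -0.3955  0.0573]
meter [ 0.4625 -0.3662  0.0351]
span [0.3782 0.0665 0.0068] [ 0.3548  0.1938 -0.0007]
mat (0.5228172540664673, 0.2362084537744522) 0.09521172195672989 0.0026463066520697742
plate ((0.48567429184913635, 0.02908848598599434), (0.20142726600170135, 0.12093299627304077), 7.094715595245361) 0.005460756172682268
lidtop ((0.4903661906719208, -0.2148575484752655), (0.1167115867137909, 0.06482480466365814), 34.253753662109375) [[0.4238884449005127, -0.2209130823612213], [0.46037566661834717, -0.2744942009449005], [0.5568439364433289, -0.2088020145893097], [0.5203567147254944, -0.1552208960056305]] (620, 3)
grip (45, 3) ((0.49064901471138, -0.2150728553533554), (0.036397017538547516, 0.01603114604949951), 42.9581375122070
[... 219 characters left out ...]
0283] [ 0.4602 -0.1016  0.0313]
mat (0.5242791175842285, 0.22591561079025269) 0.09578055143356323 0.002926981655695271
plate ((0.4864581525325775, 0.030272535979747772), (0.19913211464881897, 0.11318865418434143), 7.162363052368164) 0.0057416612246086185
lidtop ((0.48732060194015503, -0.22045308351516724), (0.12971976399421692, 0.05990803614258766), 34.4576530456543) [[0.4168928265571594, -0.2324521839618683], [0.45078861713409424, -0.2818490266799927], [0.5577483773231506, -0.2084539830684662], [0.5238525867462158, -0.1590571403503418]] (681, 3)
grip (44, 3) ((0.49032098054885864, -0.21821679174900055), (0.03808866813778877, 0.01108398288488388), 34.68514633178711) [ 0.4899 -0.2184  0.051 ]
```

Run:
```python
from h import *
p,d,K,V=load("side0"); a=cv2.resize(p[130:280,180:380,::-1],(800,600),interpolation=cv2.INTER_CUBIC); cv2.imwrite("pics/c1.png",a)
```

```text
(no output)
```

View pics/c1.png

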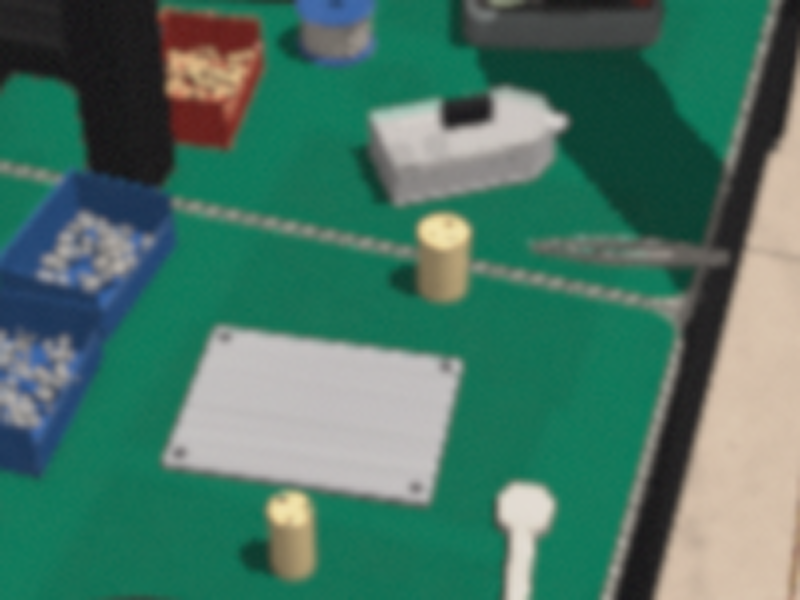

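Crop: plate corners at (215,326), (463,360), (432,503), (163,465). The beak is at (567,122), pointing right toward the bench edge.

```bash
cat >> h.py <<'E'
from scipy.spatial.transform import Rotation as R
def go(x,y,z,ang,tilt=0):
    """tool-frame shift & turn to reach world x,y,z with tool x heading ang (deg), tool down, tilted tilt deg about tool y"""
    from plant import get_state
    s=get_state(); q=R.from_quat(s["eef_rot"]); a=np.radians(ang)
    t=R.from_matrix(np.array([[np.cos(a),np.sin(a),0],[np.sin(a),-np.cos(a),0],[0,0,-1]]).T)*R.from_euler("y",tilt,degrees=True)
    print("clock %.2f pos %s open %.3f ff %.1f F %s"%(s["clock"],s["tool_pos"].round(4),s["opening"],s["finger_force"],s["contact_force"].round(1)))
    print("shift",(q.inv().apply(np.array([x,y,z])-s["tool_pos"])).round(4),"turn",(q.inv()*t).as_rotvec().round(4))
E
python3 - <<'E'
from h import *
np.set_printoptions(precision=4,suppress=True)
p,d,K,V=load("side0")
C=np.array([ray(u/4+180,v/4+130,.006,K,V) for u,v in [(215,326),(463,360),(432,503),(163,465)]])
print(C,C.mean(0)); e=C[0]-C[1]+C[3]-C[2]; print(np.degrees(np.arctan2(e[1],e[0])))
for n,c in (("side0",(300,446)),("scene0",(313,273))):
    p,d,K,V=load(n); v,u=np.mgrid[:420,:560]
    T=np.linalg.inv(V); k=np.stack([(u-K[0,2])/K[0,0],(v-K[1,2])/K[1,1],np.ones_like(u)],-1)@T[:3,:3].T
    X=T[:3,3]+k*((.003-T[2,3])/k[...,2])[...,None]
    m=((p.max(-1)<75)).astype(np.uint8)
    n_,L=cv2.connectedComponents(m); l=L[int(c[1]*.7),int(c[0]*.7)]; P=X[L==l][:,:2].astype(np.float32)
    print(n,"mat",cv2.minEnclosingCircle(P),P.mean(0),len(P))
    W=cloud(d,K,V); m=(d>0)&(W[...,0]>.1)&(W[...,0]<.6)&(W[...,1]<-.25)&(W[...,1]>-.65)&(W[...,2]>.06)
    Q=W[m]; 
    for y in np.arange(-.65,-.25,.05):
        s=Q[abs(Q[:,1]-y-.025)<.025]
        if len(s): print(y.round(2),len(s),s.min(0),s.max(0))
go(.490,-.2165,.18,34.4)
E
```

```text
[[ 0.5869 -0.0105  0.006 ]
 [ 0.4371 -0.0275  0.006 ]
 [ 0.4231  0.0822  0.006 ]
 [ 0.5728  0.1009  0.006 ]] [0.505  0.0363 0.006 ]
6.797944053317507
side0 mat ((0.5297116637229919, 0.25674688816070557), 0.07416879385709763) [0.5284 0.2603] 3962
-0.65 967 [ 0.2232 -0.65    0.0602] [ 0.5938 -0.6     0.3379]
-0.6 468 [ 0.1827 -0.5962  0.0608] [ 0.5979 -0.5501  0.3596]
-0.55 1332 [ 0.1532 -0.55    0.1126] [ 0.5966 -0.5     0.3608]
-0.5 2582 [ 0.1724 -0.5     0.0601] [ 0.5969 -0.4787  0.3458]
-0.45 126 [ 0.5762 -0.43    0.0603] [ 0.5993 -0.4002  0.1351]
-0.4 31 [ 0.5841 -0.3998  0.0613] [ 0.5995 -0.3944  0.0873]
scene0 mat ((0.5269311666488647, 0.2506852447986603), 0.07333070784807205) [0.5256 0.252 ] 800
-0.65 10562 [ 0.1729 -0.65    0.061 ] [ 0.5924 -0.6     0.622 ]
-0.6 14575 [ 0.1444 -0.6     0.0603] [ 0.5999 -0.55    0.655 ]
-0.55 9806 [ 0.1134 -0.55    0.06  ] [ 0.5993 -0.5     0.6773]
-0.5 2392 [ 0.1    -0.5     0.0609] [ 0.3829 -0.45    0.6768]
-0.45 62 [ 0.1002 -0.45    0.6468] [ 0.1597 -0.4276  0.6677]
clock 0.10 pos [ 0.2175 -0.5853  0.2219] open 1.000 ff 0.0 F [-0.6 -0.3 -0.5]
shift [ 0.384  -0.2507  0.0423] turn [-0.0017 -0.0001 -0.2445]
```

```bash
python3 -m inch '1 .012 -.035 0 0 0 0;1 .012 -.035 0 0 0 0;1 .012 -.035 0 0 0 0;1 .012 -.035 0 0 0 0;1 .012 -.035 0 0 0 0;1 .036 -.0084 .0045 0 0 0;1 .036 -.0084 .0045 0 0 0;1 .036 -.0084 .0045 0 0 0;1 .036 -.0084 .0045 0 0 0;1 .036 -.0084 .0045 0 0 0;1 .036 -.0084 .0045 0 0 0;1 .036 -.0084 .0045 0 0 0;1 .036 -.0084 .0045 0 0 0;1 .036 -.0084 .0045 0 0 0;1 0 0 0 0 0 -.0815;1 0 0 0 0 0 -.0815;1 0 0 0 0 0 -.0815;1 0 0 0 0 0 0;1 0 0 0 0 0 0'
python3 - <<'E'
from h import *
from plant import *
go(.490,-.2165,.18,34.4)
c=camera_model("wrist"); p,d=snapshot("wrist"); np.savez("w1.npz",p=p,d=d,K=c["intrinsics"],V=c["view"])
cv2.imwrite("pics/w1.png",cv2.resize(p[:,:,::-1],(800,600)))
W=cloud(d,c["intrinsics"],c["view"])
m=(d>0)&(np.linalg.norm(W[...,:2]-[.49,-.2165],axis=-1)<.09)
for lo,hi in ((.022,.042),(.046,.058)):
    P=W[m&(W[...,2]>lo)&(W[...,2]<hi)]; print(len(P),P.mean(0) if len(P) else 0,cv2.minAreaRect(P[:,:2].astype(np.float32)) if len(P) else 0)
E
```

```text
clock: 1.68
tool_pos: [0.4901, -0.2172, 0.1819]
eef_rot: [0.956, 0.295, -0.0, -0.0]
contact_force: [-0.5, 0.5, 0.2]
opening: 1.003
finger_force: 0.0
clock 1.68 pos [ 0.4901 -0.2172  0.1819] open 1.003 ff 0.0 F [-0.5  0.5  0.2]
shift [ 0.0003 -0.0007  0.0019] turn [-0.0005  0.0002 -0.0025]
6303 [ 0.49639696 -0.21399201  0.03226879] ((0.4864625930786133, -0.22084760665893555), (0.1271769106388092, 0.06012512370944023), 34.50642776489258)
481 [ 0.49220818 -0.21708506  0.05161348] ((0.49161267280578613, -0.217435821890831), (0.035085998475551605, 0.011323632672429085), 34.48541259765625)
```

View pics/w1.png

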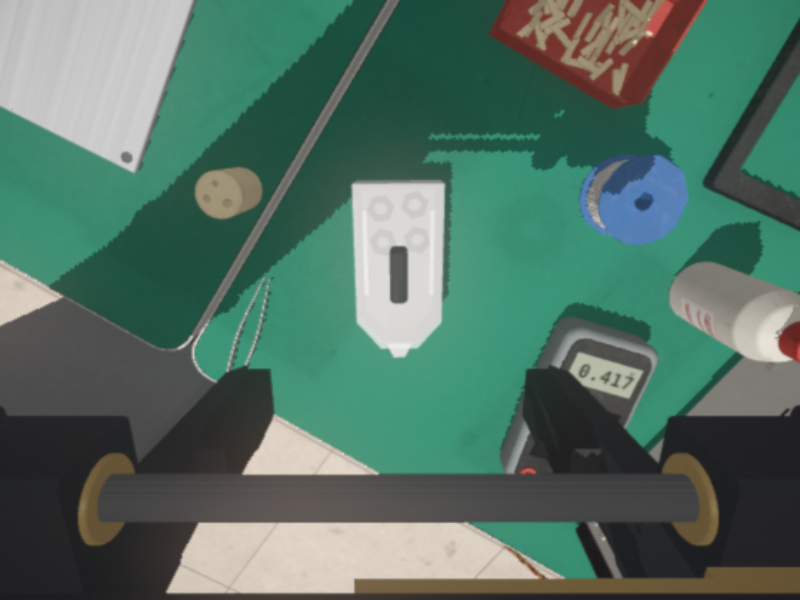

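Wrist view: dish centred near (399,270), beak down at (399,352), the four nuts in the far half at (381,207), (415,204), (382,240) and (416,240).

```bash
python3 -m inch '1 .0006 0 .0166 0 0 0;1 .0006 0 .0166 0 0 0;1 0 0 .0166 0 0 0;1 0 0 .0166 0 0 0;1 0 0 .0166 0 0 0;1 0 0 .0166 0 0 0;1 0 0 .0166 0 0 0;1 0 0 .0166 0 0 0;1 0 0 .0166 0 0 0;1 0 0 .0166 0 0 0;1 0 0 0 0 0 0;1 0 0 0 0 0 0'
python3 -m inch '-1 0 0 0 0 0 0;-1 0 0 0 0 0 0;-1 0 0 0 0 0 0;-1 0 0 0 0 0 0;-1 0 0 0 0 0 0;-1 0 0 0 0 0 0;-1 0 0 0 0 0 0;-1 0 0 0 0 0 0' 45
python3 -c "from h import *;go(.4915,-.2174,.1,34.5)"
```

```text
clock: 2.73
tool_pos: [0.4908, -0.2165, 0.0157]
eef_rot: [0.955, 0.295, -0.001, -0.0]
contact_force: [-0.7, 0.5, 0.5]
opening: 1.0
finger_force: 0.0
clock: 3.4
tool_pos: [0.4915, -0.2165, 0.0164]
eef_rot: [0.955, 0.296, 0.0, 0.0]
contact_force: [-0.1, 0.6, 3.0]
opening: 0.422
finger_force: 1.6
clock 3.40 pos [ 0.4915 -0.2165  0.0164] open 0.422 ff 1.6 F [-0.1  0.6  3. ]
shift [-0.0005  0.0007 -0.0836] turn [ 0.0003 -0.0002 -0.0018]
```

```bash
python3 -m inch '-1 0 0 0 0 0 0;-1 0 0 0 0 0 0;-1 0 0 0 0 0 0;-1 0 0 0 0 0 0' 45
python3 - <<'E'
from h import *
from plant import *
p,d=snapshot("wrist");cv2.imwrite("pics/w2.png",p[:,:,::-1])
E
```

```text
clock: 3.73
tool_pos: [0.4917, -0.2166, 0.0164]
eef_rot: [0.955, 0.296, 0.0, 0.0]
contact_force: [0.4, 0.2, 6.1]
opening: 0.13
finger_force: 45.8
```

View pics/w2.png

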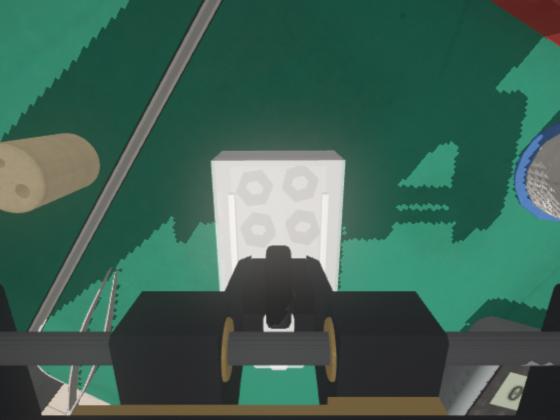

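The fingers are closed on the bar grip at (278,300) instead of on the dish sides, with the dish undisturbed and the nuts still at the back. I'll check why.

Run:
```python
from h import *
from plant import *
np.set_printoptions(precision=4,suppress=True)
print(r.nose_length,[a for a in dir(r) if a[0]!='_'])
c=camera_model("wrist");s=get_state();p,d=snapshot("wrist");W=cloud(d,c["intrinsics"],c["view"])
for n,(u,v) in dict(lid=(280,200),lidback=(280,165),bench=(300,100),benchl=(180,250),fing=(245,280),fing2=(315,280),bar=(278,255),bart=(278,300),body=(180,310),frontbeak=(278,335),b2=(278,368),insert=(20,180)).items(): print(n,d[v,u],W[v,u])
print(c["view"]); q=R.from_quat(s["eef_rot"]).as_matrix(); cam=np.linalg.inv(c["view"]); print(q.T@(cam[:3,3]-s["tool_pos"]),q.T@cam[:3,:3])
print(s)
```

```text
0.011 ['Unreachable', 'finish_job', 'nose_length']
lid 0.15324177 [ 0.5237 -0.1964  0.0318]
lidback 0.14718509 [ 0.5374 -0.187   0.0327]
bench 0.16925299 [ 0.5662 -0.1799  0.0002]
benchl 0.1972096 [ 0.4561 -0.1701 -0.001 ]
fing 0.13986968 [ 0.4917 -0.2002  0.0553]
fing2 0.13906656 [ 0.5088 -0.2245  0.056 ]
bar 0.14677164 [ 0.5054 -0.2078  0.0457]
bart 0.14738826 [ 0.4894 -0.2188  0.0515]
body 0.07893878 [ 0.5066 -0.1785  0.1114]
frontbeak 0.08105628 [ 0.514  -0.202   0.1115]
b2 0.19655882 [ 0.4343 -0.2564  0.0217]
insert 0.13621435 [ 0.4732 -0.1001  0.0455]
[[ 0.5649 -0.8251 -0.0001 -0.4571]
 [-0.7835 -0.5365  0.3135  0.2901]
 [-0.2587 -0.177  -0.9496  0.2842]
 [ 0.      0.      0.      1.    ]]
[ 0.0813  0.0008 -0.1624] [[-0.0002 -0.9495 -0.3138]
 [ 1.      0.0001 -0.0007]
 [ 0.0007 -0.3138  0.9495]]
{'clock': 3.7833, 'q': array([ 0.3843,  0.9114, -0.0926,  1.9641,  0.2705,  0.2772, -0.9034]), 'qd': array([ 0.0001, -0.0006, -0.002 , -0.0014,  0.0001,  0.0003, -0.0014]), 'joint_torque': array([  0.184 , -49.0709,   0.3114,  -5.0636,  -0.0412,  -0.1555,
        -0.061 ]), 'tool_pos': array([ 0.4917, -0.2166,  0.0164]), 'eef_rot': array([0.9553, 0.2958, 0.0002, 0.0002]), 'contact_force': array([-0.3019, -0.2768,  5.4169]), 'moment': array([0.097 , 0.092 , 0.1251]), 'finger_force': 45.67773597352499, 'opening': 0.13322778924968443}
```

Run:
```python
from h import *
from plant import *
p,d=snapshot("side");c=camera_model("side");np.savez("s2.npz",p=p,d=d,K=c["intrinsics"],V=c["view"])
cv2.imwrite("pics/s2.png",cv2.resize(p[80:200,230:390,::-1],(800,600),interpolation=cv2.INTER_CUBIC))
```

```text
(no output)
```

View pics/s2.png

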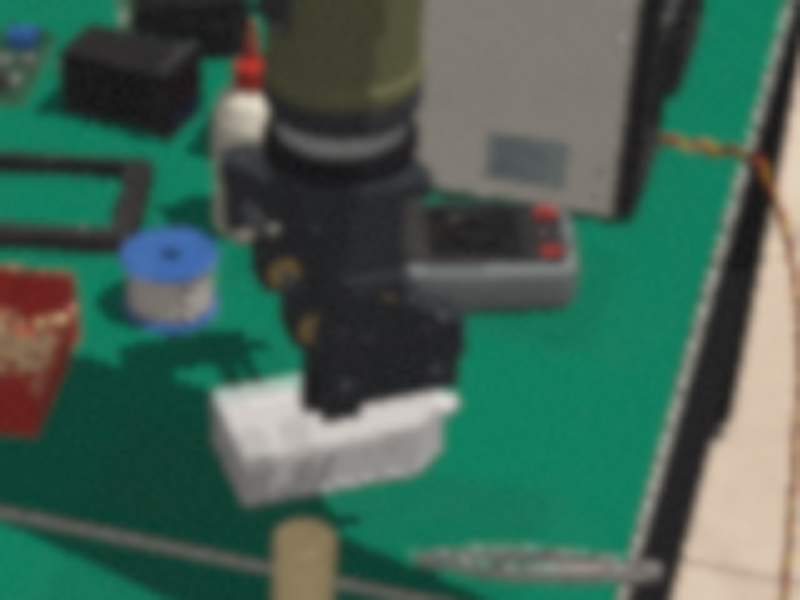

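The side view confirms it: the fingers, at (340,390), stand on the lid and around the bar, so the real fingertips are well above where the reported TCP puts them. I'll open and measure the finger geometry from the earlier wrist depth.

```bash
python3 -m inch '1 0 0 -.001 0 0 0;1 0 0 0 0 0 0;1 0 0 0 0 0 0;1 0 0 0 0 0 0;1 0 0 0 0 0 0;1 0 0 0 0 0 0;1 0 0 0 0 0 0;1 0 0 0 0 0 0;1 0 0 0 0 0 0;1 0 0 0 0 0 0;1 0 0 0 0 0 0;1 0 0 0 0 0 0' 20
python3 - <<'E'
from h import *
from plant import *
np.set_printoptions(precision=4,suppress=True)
def rep(p,d,K,V,pos,quat):
    W=cloud(d,K,V); T=(W-pos)@R.from_quat(quat).as_matrix()
    m=(d>0)&(W[...,2]>.0)&(abs(T[...,0])<.03)&(abs(T[...,1])<.075)&(abs(T[...,1])>.036)&(T[...,2]<.02)&(d<.3)&(p.max(-1)<70)
    for sg in (1,-1):
        P=T[m&(T[...,1]*sg>0)]
        if len(P): print(len(P),"tip z pct",np.percentile(P[:,2],[50,90,98,100]),"inner y",np.percentile(abs(P[:,1]),[0,2,50,100]),"x",P[:,0].min(),P[:,0].max())
rep(*load("w1"),[.4901,-.2172,.1819],[.956,.295,0,0])
c=camera_model("wrist");s=get_state();p,d=snapshot("wrist")
rep(p,d,c["intrinsics"],c["view"],s["tool_pos"],s["eef_rot"])
cv2.imwrite("pics/w3.png",p[:,:,::-1]); np.savez("w3.npz",p=p,d=d,K=c["intrinsics"],V=c["view"]); 
for n in ("side","scene"):
    p,d=snapshot(n);c=camera_model(n);np.savez(n+"3.npz",p=p,d=d,K=c["intrinsics"],V=c["view"])
    W=cloud(d,c["intrinsics"],c["view"]);T=(W-s["tool_pos"])@R.from_quat(s["eef_rot"]).as_matrix()
    m=(d>0)&(abs(T[...,0])<.02)&(abs(T[...,1])<.075)&(abs(T[...,1])>.036)&(p.max(-1)<70)&(abs(W[...,2])>.012)&(T[...,2]>-.1)
    P=T[m]; print(n,len(P),np.percentile(P[:,2],[50,90,98,100]))
E
```

```text
clock: 4.88
tool_pos: [0.4914, -0.2165, 0.0171]
eef_rot: [0.955, 0.296, 0.0, 0.0]
contact_force: [0.3, 0.7, -0.3]
opening: 0.992
finger_force: 0.0
12142 tip z pct [-0.0912 -0.0377 -0.0221 -0.0152] inner y [0.036  0.038  0.0522 0.0653] x -0.012616539039192173 0.029999124016765653
12911 tip z pct [-0.0934 -0.0396 -0.0237 -0.0165] inner y [0.036  0.0402 0.0507 0.065 ] x -0.01260791012269922 0.029997082234606218
11788 tip z pct [-0.0908 -0.038  -0.0227 -0.0157] inner y [0.036  0.0382 0.0519 0.0657] x -0.013387414639165774 0.029999591583598936
13405 tip z pct [-0.0944 -0.04   -0.0238 -0.0159] inner y [0.036  0.0385 0.0505 0.065 ] x -0.012868132061755942 0.029998894371580622
side 144 [-0.0425 -0.0257 -0.0218 -0.018 ]
scene 345 [-0.0353  0.5535  0.5685  0.5771]
```

View pics/w3.png

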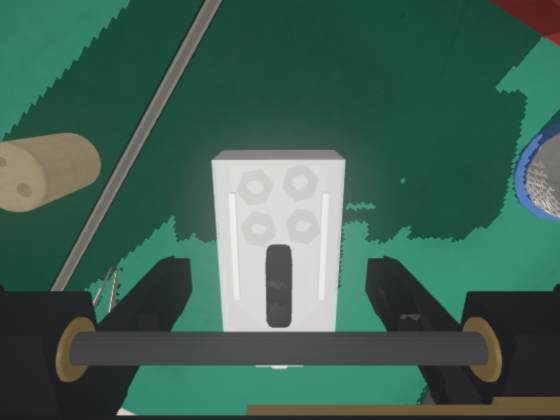

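Open view: dish at (278,240) undisturbed, lid seated, finger pads at (180,280) and (375,280). Measured fingertips are 16 mm behind the reported TCP, so I'll go 27 mm lower.

```bash
python3 -m inch '1 0 .0005 .009 0 0 0;1 0 0 .009 0 0 0;1 0 0 .009 0 0 0;1 0 0 0 0 0 0;1 0 0 0 0 0 0;-1 0 0 0 0 0 0;-1 0 0 0 0 0 0;-1 0 0 0 0 0 0;-1 0 0 0 0 0 0;-1 0 0 0 0 0 0;-1 0 0 0 0 0 0;-1 0 0 0 0 0 0;-1 0 0 0 0 0 0;-1 0 0 0 0 0 0;-1 0 0 0 0 0 0' 45
```

```text
clock: 6.28
tool_pos: [0.4918, -0.217, -0.0096]
eef_rot: [0.955, 0.296, 0.0, 0.0]
contact_force: [-0.4, -0.1, 5.3]
opening: 0.68
finger_force: 45.0
```

```bash
python3 -m inch '-1 0 0 -.005 0 0 0;-1 0 0 -.01 0 0 0;-1 0 0 -.02 0 0 0;-1 0 0 -.025 0 0 0;-1 0 0 -.025 0 0 0;-1 0 0 -.025 0 0 0;-1 0 0 -.025 0 0 0;-1 0 0 -.02 0 0 0;-1 0 0 -.01 0 0 0;-1 0 0 0 0 0 0;-1 0 0 0 0 0 0'
python3 -m inch '-1 0 0 0 0 .03 0;-1 0 0 0 0 .06 0;-1 0 0 0 0 .06 0;-1 0 0 0 0 .06 0;-1 0 0 0 0 .06 0;-1 0 0 0 0 .06 0;-1 0 0 0 0 .06 0;-1 0 0 0 0 .06 0;-1 0 0 0 0 .03 0;-1 0 0 0 0 0 0;-1 0 0 0 0 0 0;-1 0 0 0 0 0 0;-1 0 0 0 0 0 0;-1 0 0 0 0 0 0;-1 0 0 0 0 0 0'
python3 - <<'E'
from h import *
from plant import *
go(.4918,-.217,.2,34.5,27.5)
p,d=snapshot("wrist");b=p[:,:,::-1];q=snapshot("side")[0][40:220,220:400,::-1]
cv2.imwrite("pics/m1.png",np.hstack([cv2.resize(b[100:420,120:440],(400,400)),cv2.resize(q,(400,400))]))
E
```

```text
clock: 7.2
tool_pos: [0.4913, -0.2169, 0.155]
eef_rot: [0.955, 0.296, -0.0, 0.0]
contact_force: [-0.3, -1.1, -3.5]
opening: 0.673
finger_force: 45.0
clock: 8.45
tool_pos: [0.4922, -0.2164, 0.1554]
eef_rot: [0.928, 0.288, 0.227, -0.07]
contact_force: [-0.2, -0.3, -3.4]
opening: 0.676
finger_force: 45.0
clock 8.45 pos [ 0.4922 -0.2164  0.1554] open 0.676 ff 45.0 F [-0.2 -0.3 -3.4]
shift [ 0.02    0.0003 -0.0399] turn [0.0009 0.0002 0.0001]
```

View pics/m1.png

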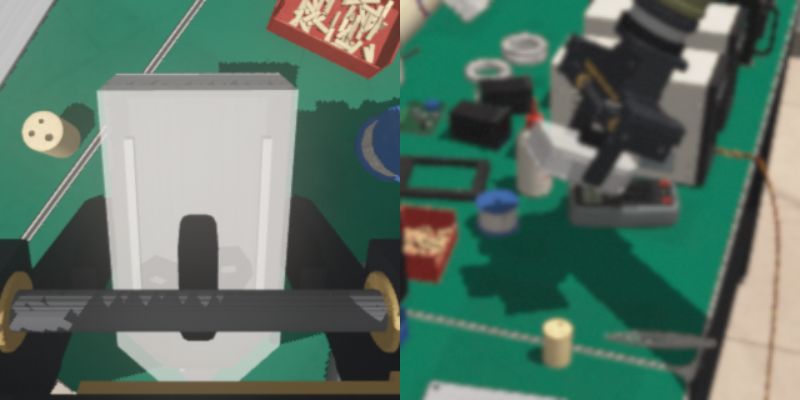

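Left: the nuts have slid toward the beak, and the rear pair shows under the lid at crop (155,270) and (235,268), partly behind the rod. Right: the closed dish is held tipped with the lid on. I'll compute where the rear pair sits along the dish.

Run:
```python
from h import *
from plant import *
s=get_state();c=camera_model("wrist");K=c["intrinsics"];C=np.linalg.inv(c["view"]);q=R.from_quat(s["eef_rot"]).as_matrix().T
o=q@(C[:3,3]-s["tool_pos"]);M=q@C[:3,:3]
def at(cu,cv_,z):
    w=M@np.array([(cu*.8+120-K[0,2])/K[0,0],(cv_*.8+100-K[1,2])/K[1,1],1]);return (o+w*(z-o[2])/w[2]).round(4)
print("back lid edge",at(200,90,-.0416),"bar top back",at(200,214,-.0616))
for v in (250,262,280): print("nut top",at(155,v,-.0206),at(235,v,-.0206))
p,d=snapshot("wrist");cv2.imwrite("pics/n1.png",cv2.resize(p[260:400,200:360,::-1],(800,700)[:1]+(600,),interpolation=cv2.INTER_CUBIC))
```

```text
back lid edge [ 0.0567  0.0014 -0.0416] bar top back [ 0.0261  0.0013 -0.0616]
nut top [-0.0126 -0.0165 -0.0206] [-0.0126  0.0155 -0.0206]
nut top [-0.0182 -0.0167 -0.0206] [-0.0182  0.0157 -0.0206]
nut top [-0.0269 -0.017  -0.0206] [-0.0269  0.0159 -0.0206]
```

View pics/n1.png

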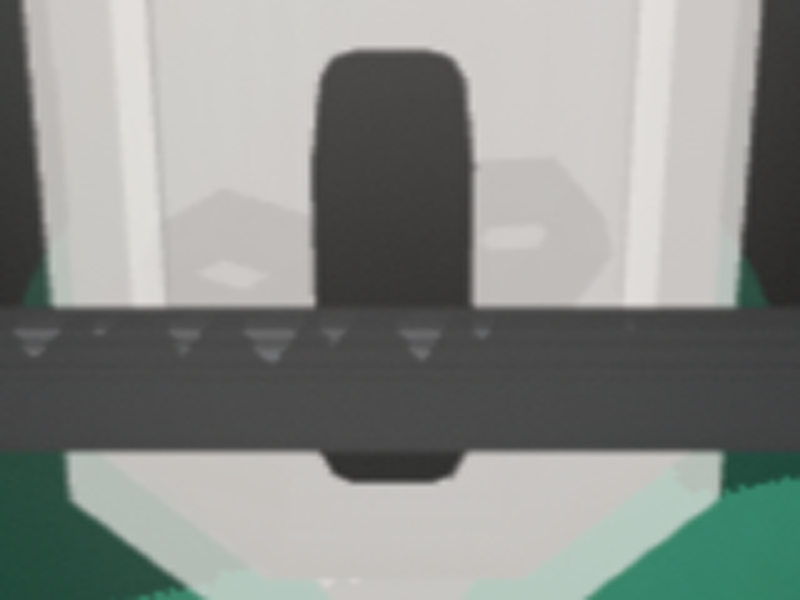

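The rear pair's back edges are at x ≈ +12 mm and the centres about +20 mm, with nothing left behind. I'll carry it still tipped to above the plate, then level.

```bash
python3 -m inch '-1 .007 -.010 .0036 0 0 0;-1 .0137 -.0199 .0071 0 0 0;-1 .0137 -.0199 .0071 0 0 0;-1 .0137 -.0199 .0071 0 0 0;-1 .0137 -.0199 .0071 0 0 0;-1 .0137 -.0199 .0071 0 0 0;-1 .0137 -.0199 .0071 0 0 0;-1 .0137 -.0199 .0071 0 0 0;-1 .0137 -.0199 .0071 0 0 0;-1 .0137 -.0199 .0071 0 0 0;-1 .0067 -.0099 .0035 0 0 0;-1 0 0 0 0 0 0;-1 0 0 0 0 0 0'
python3 -m inch '-1 0 0 0 0 -.03 0;-1 0 0 0 0 -.06 0;-1 0 0 0 0 -.06 0;-1 0 0 0 0 -.06 0;-1 0 0 0 0 -.06 0;-1 0 0 0 0 -.06 0;-1 0 0 0 0 -.06 0;-1 0 0 0 0 -.05 0;-1 0 0 0 0 -.03 0;-1 0 0 0 0 -.01 0;-1 0 0 0 0 0 0;-1 0 0 0 0 0 0'
python3 -m inch '-1 0 0 0 0 0 .02;-1 0 0 0 0 0 .04;-1 0 0 0 0 0 .05;-1 0 0 0 0 0 .06;-1 0 0 0 0 0 .07;-1 0 0 0 0 0 .07;-1 0 0 0 0 0 .06;-1 0 0 0 0 0 .05;-1 0 0 0 0 0 .04;-1 0 0 0 0 0 .02;-1 0 0 0 0 0 0;-1 0 0 0 0 0 0'
python3 - <<'E'
from h import *
go(.506,.035,-.003,6.8)
from plant import *
c=camera_model("side");K=c["intrinsics"];p,d=snapshot("side");W=cloud(d,K,c["view"])
p,d=snapshot("wrist");cv2.imwrite("pics/w4.png",cv2.resize(p[:,:,::-1],(800,600)))
E
```

```text
clock: 9.68
tool_pos: [0.5062, -0.07, 0.1671]
eef_rot: [0.929, 0.291, 0.215, -0.077]
contact_force: [-0.4, -0.3, -3.2]
opening: 0.676
finger_force: 45.0
clock: 10.68
tool_pos: [0.5054, -0.0704, 0.1668]
eef_rot: [0.954, 0.3, -0.012, -0.007]
contact_force: [-0.5, -0.4, -2.5]
opening: 0.675
finger_force: 45.0
clock: 11.68
tool_pos: [0.5059, -0.0705, 0.167]
eef_rot: [0.998, 0.065, -0.013, -0.003]
contact_force: [-0.4, 0.0, -3.6]
opening: 0.678
finger_force: 45.0
clock 11.68 pos [ 0.5059 -0.0705  0.167 ] open 0.678 ff 45.0 F [-0.4  0.  -3.6]
shift [ 0.0182 -0.1033  0.1704] turn [-0.0072  0.0255  0.0114]
```

View pics/w4.png

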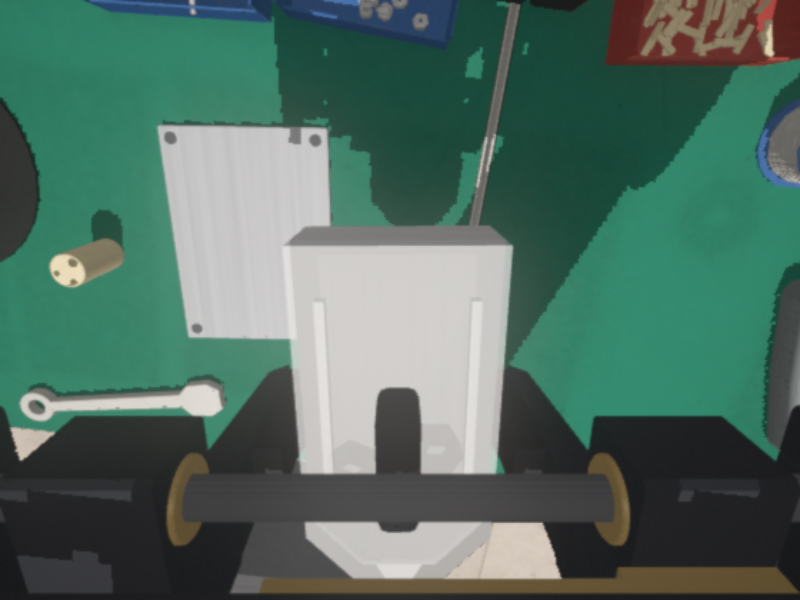

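The view shows the closed dish with the nuts still near the beak at (350,455) and (440,445), and the plate to the left at (245,230). The carry fell short, so I'll correct the attitude and shift gently.

```bash
python3 -m inch '-1 0 0 0 -.0035 .0125 .005;-1 0 0 0 -.0035 .013 .006;-1 .001 -.004 0 0 0 0;-1 .0015 -.008 0 0 0 0;-1 .002 -.011 0 0 0 0;-1 .002 -.012 0 0 0 0;-1 .002 -.012 0 0 0 0;-1 .002 -.012 0 0 0 0;-1 .002 -.012 0 0 0 0;-1 .002 -.011 0 0 0 0;-1 .0015 -.009 0 0 0 0;-1 .001 -.007 0 0 0 0;-1 0 -.004 0 0 0 0;-1 0 0 0 0 0 0;-1 0 0 0 0 0 0'
python3 - <<'E'
from h import *
from plant import *
np.set_printoptions(precision=4,suppress=True)
go(.506,.035,-.003,6.8)
c=camera_model("wrist");p,d=snapshot("wrist");K=c["intrinsics"];W=cloud(d,K,c["view"])
s=get_state();T=(W-s["tool_pos"])@R.from_quat(s["eef_rot"]).as_matrix()
m=(d>0)&(abs(T[...,1])<.022)&(T[...,0]>.03)&(T[...,0]<.052)&(abs(T[...,2]+.0416)<.008)
P=W[m];A=np.c_[P[:,:2],np.ones(len(P))];k=np.linalg.lstsq(A,P[:,2],rcond=None)[0];print("lid slope rad",k,len(P))
m=(d>0)&(d<.5)&(abs(W[...,2]-.006)<.006)&(p.min(-1)>120)&(np.ptp(p.astype(int),axis=-1)<25)&(np.linalg.norm(W[...,:2]-[.506,.035],axis=-1)<.11)
P=W[m];print("plate part",len(P),P.min(0),P.max(0),cv2.minAreaRect(P[:,:2].astype(np.float32)))
E
```

```text
clock: 13.03
tool_pos: [0.5108, 0.0327, 0.1669]
eef_rot: [0.998, 0.059, -0.0, 0.0]
contact_force: [-0.0, 0.2, -2.6]
opening: 0.676
finger_force: 45.0
clock 13.03 pos [0.5108 0.0327 0.1669] open 0.676 ff 45.0 F [-0.   0.2 -2.6]
shift [-0.0045 -0.003   0.1699] turn [ 0.0006  0.0002 -0.0001]
lid slope rad [-0.0027  0.0007  0.2103] 6103
plate part 4926 [ 0.4659 -0.0559  0.0001] [0.5874 0.0952 0.0094] ((0.5460611581802368, 0.007571190595626831), (0.18274177610874176, 0.09155669808387756), 64.9773941040039)
```

```bash
python3 -m inch '-1 -.0005 -.0003 .005 0 0 0;-1 -.0005 -.0003 .01 0 0 0;-1 -.0005 -.0003 .016 0 0 0;-1 -.0005 -.0003 .018 0 0 0;-1 -.0005 -.0003 .02 0 0 0;-1 -.0005 -.0003 .02 0 0 0;-1 -.0005 -.0003 .018 0 0 0;-1 -.0005 -.0003 .016 0 0 0;-1 -.0005 -.0003 .013 0 0 0;-1 0 -.0003 .01 0 0 0;-1 0 0 .007 0 0 0;-1 0 0 .005 0 0 0;-1 0 0 .003 0 0 0;-1 0 0 .003 0 0 0;-1 0 0 0 0 0 0;-1 0 0 0 0 0 0'
```

```text
clock: 14.42
tool_pos: [0.5062, 0.0356, 0.0031]
eef_rot: [0.998, 0.059, 0.0, -0.0]
contact_force: [-0.1, -0.0, -3.7]
opening: 0.676
finger_force: 45.0
```

```bash
python3 -m inch '-1 0 0 .0015 0 0 0;-1 0 0 .0015 0 0 0;-1 0 0 .0015 0 0 0;-1 0 0 0 0 0 0;-1 0 0 0 0 0 0'
```

```text
clock: 14.83
tool_pos: [0.5061, 0.0355, -0.0015]
eef_rot: [0.998, 0.059, 0.0, -0.0]
contact_force: [0.1, 0.5, -3.1]
opening: 0.679
finger_force: 45.0
```

```bash
python3 -m inch '-1 0 0 .001 0 0 0;-1 0 0 .001 0 0 0;-1 0 0 0.0005 0 0 0;-1 0 0 0 0 0 0;-1 0 0 0 0 0 0'
```

```text
clock: 15.25
tool_pos: [0.5063, 0.0356, -0.0036]
eef_rot: [0.998, 0.059, 0.0, 0.0]
contact_force: [-1.2, -0.2, 3.1]
opening: 0.676
finger_force: 45.0
```

```bash
python3 -m inch '1 0 0 0 0 0 0;1 0 0 0 0 0 0;1 0 0 0 0 0 0;1 0 0 0 0 0 0;1 0 0 0 0 0 0;1 0 0 0 0 0 0;1 0 0 0 0 0 0;1 0 0 0 0 0 0;1 0 0 0 0 0 0;1 0 0 0 0 0 0;1 0 0 0 0 0 0;1 0 0 -.01 0 0 0;1 0 0 -.01 0 0 0;1 0 0 -.008 0 0 0;1 0 0 0 0 0 0;1 0 0 0 0 0 0' 10
python3 - <<'E'
from h import *
from plant import *
np.set_printoptions(precision=4,suppress=True)
go(.506,.035,.024,6.8)
c=camera_model("wrist");s=get_state();p,d=snapshot("wrist");W=cloud(d,c["intrinsics"],c["view"])
T=(W-s["tool_pos"])@R.from_quat(s["eef_rot"]).as_matrix()
for lo,hi in ((.032,.045),(.054,.064)):
    m=(d>0)&(W[...,2]>lo)&(W[...,2]<hi)&(abs(T[...,1])<.034)&(abs(T[...,0])<.075)&((p.max(-1)<90) if lo>.05 else True)
    P=T[m];print(len(P),"z",np.median(W[m][:,2]),"rect",cv2.minAreaRect(P[:,:2].astype(np.float32)),P.min(0),P.max(0))
m=(d>0)&(abs(W[...,2]-.006)<.006)&(p.min(-1)>110)&(np.ptp(p.astype(int),axis=-1)<30)&(abs(W[...,0]-.506)<.1)&(abs(W[...,1]-.035)<.09)
P=W[m];print("plate",len(P),cv2.minAreaRect(P[:,:2].astype(np.float32)),P.min(0),P.max(0))
E
```

```text
clock: 16.58
tool_pos: [0.5065, 0.0355, 0.0243]
eef_rot: [0.998, 0.059, 0.001, -0.0]
contact_force: [-0.1, 0.5, -1.0]
opening: 0.999
finger_force: 0.0
clock 16.58 pos [0.5065 0.0355 0.0243] open 0.999 ff 0.0 F [-0.1  0.5 -1. ]
shift [-0.0005  0.0005  0.0003] turn [-0.0003 -0.0011 -0.0002]
19058 z 0.038298158480632116 rect ((0.010042160749435425, 0.0007076486945152283), (0.06059674918651581, 0.09420794248580933), 89.80686950683594) [-0.0371 -0.0296 -0.0206] [ 0.0572  0.0311 -0.0077]
1465 z 0.057987018008118896 rect ((-0.00016622617840766907, 0.0008089058101177216), (0.010792067274451256, 0.03544072434306145), 89.54219818115234) [-0.0179 -0.0047 -0.0357] [ 0.0175  0.0063 -0.0297]
plate 17885 ((0.5132274627685547, 0.03440651297569275), (0.13799041509628296, 0.11145938187837601), 6.338433742523193) [ 0.439  -0.0276  0.    ] [0.5876 0.0954 0.012 ]
```

```bash
python3 -m inch '-1 0 .0007 0 0 0 0;-1 0 0 0 0 0 0;-1 0 0 0 0 0 0;-1 0 0 0 0 0 0;-1 0 0 0 0 0 0;-1 0 0 0 0 0 0;-1 0 0 0 0 0 0;-1 0 0 0 0 0 0;-1 0 0 0 0 0 0;-1 0 0 0 0 0 0;-1 0 0 0 0 0 0;-1 0 0 0 0 0 0;-1 0 0 0 0 0 0;-1 0 0 0 0 0 0;-1 0 0 0 0 0 0;-1 0 0 0 0 0 0' 25
python3 -m inch '-1 0 0 -.002 0 0 0;-1 0 0 -.003 0 0 0;-1 0 0 -.005 0 0 0;-1 0 0 -.01 0 0 0;-1 0 0 -.015 0 0 0;-1 0 0 -.02 0 0 0;-1 0 0 -.025 0 0 0;-1 0 0 -.02 0 0 0;-1 0 0 -.01 0 0 0;-1 0 0 0 0 0 0;-1 0 0 0 0 0 0'
python3 - <<'E'
from h import *
from plant import *
np.set_printoptions(precision=4,suppress=True)
go(.528,.254,.13,6.8)
c=camera_model("wrist");s=get_state();p,d=snapshot("wrist");W=cloud(d,c["intrinsics"],c["view"])
T=(W-s["tool_pos"])@R.from_quat(s["eef_rot"]).as_matrix()
m=(d>0)&(abs(T[...,1])<.034)&(T[...,0]>0)&(T[...,0]<.075)&(abs(T[...,2]+.0137)<.01)
P=W[m];k=np.linalg.lstsq(np.c_[P[:,:2],np.ones(len(P))],P[:,2],rcond=None)[0];print("lid",len(P),np.median(T[m][:,2]),T[m].min(0),T[m].max(0),"slope",k)
E
```

```text
clock: 17.97
tool_pos: [0.5062, 0.0349, 0.024]
eef_rot: [0.998, 0.059, 0.0, -0.0]
contact_force: [0.3, 0.6, 0.2]
opening: 0.135
finger_force: 25.0
clock: 18.88
tool_pos: [0.5062, 0.0345, 0.1343]
eef_rot: [0.998, 0.059, 0.0, 0.0]
contact_force: [-0.1, -0.2, -0.8]
opening: 0.135
finger_force: 25.0
clock 18.88 pos [0.5062 0.0345 0.1343] open 0.135 ff 25.0 F [-0.1 -0.2 -0.8]
shift [ 0.0475 -0.2154  0.0043] turn [ 0.0002 -0.0008 -0.0003]
lid 13331 -0.0142514912828315 [ 0.     -0.0293 -0.0237] [ 0.0575  0.0312 -0.0066] slope [-0.0278 -0.0029  0.1638]
```

```bash
python3 -m inch '-1 .002 -.009 0 0 0 0;-1 .004 -.018 0 0 0 0;-1 .004 -.018 0 0 0 0;-1 .004 -.018 0 0 0 0;-1 .004 -.018 0 0 0 0;-1 .004 -.018 0 0 0 0;-1 .004 -.018 0 0 0 0;-1 .004 -.018 0 0 0 0;-1 .004 -.018 0 0 0 0;-1 .004 -.018 0 0 0 0;-1 .004 -.018 0 0 0 0;-1 .004 -.018 0 0 0 0;-1 .0015 -.0084 0 0 0 0;-1 0 0 0 0 0 0;-1 0 0 0 0 0 0'
python3 - <<'E'
from h import *
from plant import *
np.set_printoptions(precision=4,suppress=True)
go(.528,.254,-.005,6.8)
c=camera_model("wrist");s=get_state();p,d=snapshot("wrist");W=cloud(d,c["intrinsics"],c["view"])
m=(d>0)&(abs(W[...,2]-.003)<.006)&(p.max(-1)<75)&(np.linalg.norm(W[...,:2]-[.528,.254],axis=-1)<.09);P=W[m];print("mat",len(P),cv2.minEnclosingCircle(P[:,:2].astype(np.float32)),P.min(0),P.max(0))
for n in ("scene","side"):
    c=camera_model(n);p,d=snapshot(n);W=cloud(d,c["intrinsics"],c["view"])
    m=(d>0)&(np.linalg.norm(W[...,:2]-[.506,.035],axis=-1)<.075)&(W[...,2]>.008)&(W[...,2]<.05)
    e=m&(p.max(-1)<90)&(W[...,2]<.024)
    D=np.array([-np.cos(np.radians(6.8)),-np.sin(np.radians(6.8))])
    print(n,"dish pts",m.sum(),"dark (nuts)",e.sum(),"x in dish",np.percentile((W[e][:,:2]-[.506,.035])@D,[0,10,50,90,100]) if e.sum() else 0)
E
```

```text
clock: 20.18
tool_pos: [0.5271, 0.2541, 0.1332]
eef_rot: [0.998, 0.06, -0.001, 0.001]
contact_force: [0.2, 0.4, -1.2]
opening: 0.128
finger_force: 25.0
clock 20.18 pos [0.5271 0.2541 0.1332] open 0.128 ff 25.0 F [ 0.2  0.4 -1.2]
shift [0.001  0.     0.1382] turn [0.0012 0.0014 0.0011]
mat 4087 ((0.5690721273422241, 0.257517009973526), 0.06022612750530243) [ 0.5609  0.1975 -0.0018] [0.6046 0.3176 0.0059]
scene dish pts 669 dark (nuts) 23 x in dish [0.018  0.0249 0.029  0.0372 0.0391]
side dish pts 1213 dark (nuts) 115 x in dish [0.015  0.0196 0.0324 0.0447 0.049 ]
```

```bash
python3 -m inch '-1 0 0 .006 0 0 0;-1 0 0 .012 0 0 0;-1 0 0 .018 0 0 0;-1 0 0 .02 0 0 0;-1 0 0 .02 0 0 0;-1 0 0 .018 0 0 0;-1 0 0 .012 0 0 0;-1 0 0 .008 0 0 0;-1 0 0 .005 0 0 0;-1 0 0 .003 0 0 0;-1 0 0 .003 0 0 0;-1 0 0 .002 0 0 0;-1 0 0 0.001 0 0 0;-1 0 0 0 0 0 0;-1 0 0 0 0 0 0'
```

```text
clock: 21.58
tool_pos: [0.5281, 0.2545, 0.0064]
eef_rot: [0.998, 0.059, 0.0, -0.0]
contact_force: [-0.3, 0.7, -0.8]
opening: 0.134
finger_force: 25.0
```

```bash
python3 -m inch '-1 0 0 .0015 0 0 0;-1 0 0 .0015 0 0 0;-1 0 0 .001 0 0 0;-1 0 0 .001 0 0 0;-1 0 0 0 0 0 0;-1 0 0 0 0 0 0'
```

```text
clock: 22.08
tool_pos: [0.5278, 0.2544, 0.0011]
eef_rot: [0.998, 0.059, 0.0, -0.0]
contact_force: [-0.1, -0.1, 0.0]
opening: 0.135
finger_force: 25.0
```

```bash
python3 -m inch '-1 0 0 .0007 0 0 0;-1 0 0 0 0 0 0;0.2 0 0 0 0 0 0;0.2 0 0 0 0 0 0;0.2 0 0 0 0 0 0;0.2 0 0 0 0 0 0;0.2 0 0 0 0 0 0;0.2 0 0 0 0 0 0;0.2 0 0 0 0 0 0;0.2 0 0 0 0 0 0;0.2 0 0 -.01 0 0 0;0.2 0 0 -.02 0 0 0;0.2 0 0 -.03 0 0 0;0.2 0 0 -.03 0 0 0;0.2 0 0 -.03 0 0 0;0.2 0 0 -.02 0 0 0;0.2 0 0 0 0 0 0'
python3 - <<'E'
from h import *
from plant import *
np.set_printoptions(precision=4,suppress=True)
go(.528,.254,.14,6.8)
c=camera_model("wrist");s=get_state();p,d=snapshot("wrist");W=cloud(d,c["intrinsics"],c["view"])
m=(d>0)&(abs(W[...,2]-.015)<.006)&(p.min(-1)>60)&(np.linalg.norm(W[...,:2]-[.528,.254],axis=-1)<.08)
P=W[m];k=np.linalg.lstsq(np.c_[P[:,:2],np.ones(len(P))],P[:,2],rcond=None)[0]
print("lid",len(P),np.median(P[:,2]),k,cv2.minAreaRect(P[:,:2].astype(np.float32)))
m=(d>0)&(abs(W[...,2]-.035)<.004)&(p.max(-1)<80)&(np.linalg.norm(W[...,:2]-[.528,.254],axis=-1)<.06);P=W[m]
if len(P): print("bar",len(P),P.mean(0),cv2.minAreaRect(P[:,:2].astype(np.float32)))
D=np.array([-np.cos(np.radians(6.8)),-np.sin(np.radians(6.8))])
for n in ("scene","side"):
    c=camera_model(n);p,d=snapshot(n);W=cloud(d,c["intrinsics"],c["view"])
    m=(d>0)&(np.linalg.norm(W[...,:2]-[.506,.035],axis=-1)<.075)&(W[...,2]>.008)&(W[...,2]<.05)
    e=m&(p.max(-1)<90)&(W[...,2]<.024)
    print(n,"nuts",e.sum(),np.percentile((W[e][:,:2]-[.506,.035])@D,[0,50,100]),"rim",cv2.minAreaRect(W[m&(W[...,2]>.026)][:,:2].astype(np.float32)))
E
```

```text
clock: 23.5
tool_pos: [0.5301, 0.2563, 0.1455]
eef_rot: [0.998, 0.059, 0.004, -0.002]
contact_force: [0.2, 0.5, -0.2]
opening: 0.601
finger_force: 0.0
clock 23.50 pos [0.5301 0.2563 0.1455] open 0.601 ff 0.0 F [ 0.2  0.5 -0.2]
shift [-0.0024  0.002   0.0055] turn [-0.0039 -0.0078 -0.    ]
lid 6972 0.01529292836576926 [-0.001   0.0005  0.0157] ((0.5271161198616028, 0.253421425819397), (0.11643635481595993, 0.06016112118959427), 6.804250240325928)
scene nuts 22 [0.0203 0.0295 0.0382] rim ((0.5013977289199829, 0.03482560068368912), (0.13356736302375793, 0.06509355455636978), 7.124436855316162)
side nuts 121 [0.0145 0.0335 0.0488] rim ((0.5005741715431213, 0.036304835230112076), (0.1271030306816101, 0.06442496180534363), 7.04313850402832)
```

```bash
python3 -m inch '0.2 0 0 0 0 0 0;0.2 0 0 0 0 0 0;0.2 0 0 0 0 0 0;0.2 0 0 0 0 0 0;0.2 0 0 0 0 0 0;0.2 0 0 0 0 0 0' && python3 -c "from plant import r;print(r.finish_job())"
```

```text
clock: 24.15
tool_pos: [0.5277, 0.2544, 0.1401]
eef_rot: [0.998, 0.059, -0.0, 0.0]
contact_force: [-0.4, -0.4, -1.2]
opening: 0.599
finger_force: 0.0
the job is handed in; nothing more can be done
None
```

Job handed in at 24 s, no verdict returned: by my last depth checks the open dish stands mid-plate with the nuts in the beak half and the lid flat mid-mat, after a first grasp that closed on the bar grip (reported TCP about 27 mm off) and was redone; I did not re-measure the bystanders.

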